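# Open the pin polisher in a jeweller's workshop

## Robot

A 6-joint arm with a two-finger parallel gripper is mounted at the origin on the work surface. World frame = base frame: x ahead of the robot, y to its left, z up, the work surface at z = 0. Lengths are in m, angles in rad, forces in N, time in s.
With the tool pointing down it reaches from about 0.35 to 0.775 m from the base axis. Payload 7.3 kg.
Tool frame: the origin (TCP) lies at the very end of the fingers, on their centre line; the grasp point (between the pads) lies 19 mm behind it; z points along the fingers, y is the line along which they close (so a half turn about z gives the same grasp; the last joint's range is limited). The gripper opens to 92 mm and grips with 3 to 60 N. Pads are 19 mm wide; open, the fingers measure 130 mm over their backs; the gripper's body (75 mm by 190 mm) begins 47 mm behind the grasp point.
Start: joints at [1.021, 0.342, 1.524, -0, 1.275, -0.146], TCP at [0.206, 0.483, 0.227] pointing down, gripper open.
Joint ranges: [-2.53, 2.53], [-0.77, 2.02], [0.04, 2.7], [-1, 4.14], [0.28, 2.66], [-3.11, 3.11]. Speed limits (rad/s): [2.57, 2.57, 3.14, 3.14, 3.14, 3.14].

## Interface

Orientations are given as [roll, pitch, yaw] about the fixed x, y, z axes, in that order (R = Rz(yaw) Ry(pitch) Rx(roll)).
In Python, from cell import robot gives the robot as it stands. The module is installed in compiled form; this text tells all that it offers.
- The arm moves only by the tool arm_command, never from a script. Its argument "moves" is a list of rows, each a list of 3 entries, a list of its own where there are three numbers: the shift along the tool's x, y, z in m, then the turn, a rotation vector about the tool's x, y, z in rad, then the finger opening in m, from 0 to 0.0918. In form: [[[dx, dy, dz], [ax, ay, az], claw], ...]. A call has exactly 5 rows; each row is the pose to reach, as a shift and turn from the pose commanded when the call began, along the tool's axes at that moment; what a row does not reach only later rows make up. A row lasts 1/10 s, in which the tool goes at most 50 mm and 8.59 degrees, less where a joint would pass 70% of its speed; a pose out of reach is approached as far as the arm can. A call with a gripper value outside its range is refused whole. The fingers move at their own pace and stop on an object; "squeeze" is the grip in N (left out, the last holds). Time passes only in rows, so rows that repeat a pose let the fingers close, or fill a call up. It gives the time, the measured TCP pose, the force, the opening and the grip force at its end, in the units of the state.
- robot.observe(): the state, without advancing time (a new reading comes with each control period).
- robot.read_camera(name): name is "side" or "top"; returns the picture (384x512x3 uint8, red, green, blue); there is no depth.
- robot.camera_model(name): a dict with "fx", "fy", "cx", "cy" (pixels), "R" (3x3) and "t" (3): a world point X has camera coordinates R X + t. Camera axes: x right, y down, z forward; pixel columns grow to the right and rows downward; lengths in m; the calibration is good to about 2 mm. A picture is of the moment at which its call begins. camera_model takes no time and is no camera call.
- robot.hand_in(): hands the job in; it is judged then, once.
The state is a dict: "time": time; "qpos": joint angles; "qvel": joint speeds; "joint_efforts": joint torques, N m; "tool_pos": TCP position; "tool_rot": TCP orientation; "contact_force": force on the tool from outside, world axes, zero at the start; "torque": the same for the moment, N m; "opening": finger opening in m; "grip_force": force on a finger pad.
Only numpy, scipy, OpenCV 4.12 (cv2) and the standard library are available. Lean on these libraries where they do the work, as an engineer would, in place of code of your own. Each camera call takes 0.05 s, during which the arm holds its last target. There are 200 camera calls.

## Task

Open the wide, low pin polisher on the jeweller's bench: twist its bayonet cover about a quarter turn anticlockwise (seen from above) to free the lugs, lift the cover straight off, and gently set it down, handle up, wholly on the round cork pad. Leave the slimmer, taller canister with the similar cap shut as it is.

Things in the scene. Friction and masses are not known exactly. Their poses are not given: they have to be found in the camera images.
- cover_handle (a point): Centre of the black bar handle on the polisher's loose cover, on its axis, 44 mm above its underside. Bar 60 x 16 mm, 40 high, its top 14 mm above this point. Cover: aluminium disc 100 mm across, 18 thick, 0.2-0.4 kg, with two lugs at its lower edge under the ends of the bar (118 mm over lugs). x along the bar, z up. Starts locked, x within 10 degrees of the polisher's x. Pinch the bar from above.
- polisher: Pin polisher, fixed: grey foot 152 mm across, steel bowl 134, collar top 96 mm above the bench; origin at underside centre. Cover's underside sits at 80 mm, 2.5 mm side play; collar hooks hold its lugs. Turned anticlockwise it is free once its x is 63 degrees past the polisher's x; stops at 105; 85 is the middle. Turns easily, no spring; rises 17 mm to leave the collar.
- pad: The round cork pad lying on the bench, fixed, 184 mm across and 6 mm thick; origin at the centre of its underside. The cover goes here, roughly central so that all of it is on the pad.
- canister_bar_end (a point): One end of the bar on the cap of the other canister, to be left alone: steel, fixed, slimmer (cap 86 mm across, foot 104) and taller (180 mm to the top of its bar). The point is 25 mm from the canister's axis, 160 mm above the bench; x points from the axis to this end. Carry the cover above or round it.
There are look-alikes about, which are no part of the job. Leave any blue, green or pink look-alike of the part that bears cover_handle alone.

How it is judged:
By the outcome, as a careful person would: the job done as asked, in the order asked, and still so for the second after the job is handed in, with the robot touching nothing.
It also fails if it takes over 51 s, if anything falls off the work surface, if the arm or the gripper's body presses on something with over 40 N, if the wrist force passes 120 N, or if a joint passes its speed limit or range.

## Working session

There is one attempt and no reset: what is moved stays moved. The work goes in short steps, Python scripts to look and compute and a tool call to move; the robot and the scene stay as the last step left them, time stands still between calls to the robot, and variables do not carry over. Pictures are saved under pics/ and viewed, at most 10 in all, crops included, and the job is handed in when it is done.

Besides the shell and the picture viewer there is one more tool, called by a JSON object that holds its "op" and its "data". arm_command: Moves the arm, as the interface text tells. Its arguments: {"type":"object","properties":{"moves":{"type":"array"},"squeeze":{"type":"number"}},"required":["moves"]}

```bash
mkdir -p pics; python3 - <<'E'
from cell import robot
import cv2,numpy as np
for n in("top","side"):
    cv2.imwrite(f"pics/{n}0.png",robot.read_camera(n)[:,:,::-1]); m=robot.camera_model(n); print(n,m)
s=robot.observe();print(s)
E
```

```text
top {'fx': 372.6796139873916, 'fy': 372.6796139873916, 'cx': 253.8690906174786, 'cy': 193.1415866516537, 'R': array([[ 0.01658708, -0.99982916,  0.00815584],
       [-0.99568822, -0.01726185, -0.09114278],
       [ 0.091268  , -0.00660888, -0.99580444]]), 't': array([-0.09700337,  0.49551723,  1.0410747 ])}
side {'fx': 472.9947779670816, 'fy': 472.9947779670816, 'cx': 255.30921979194298, 'cy': 196.26514668316648, 'R': array([[ 9.50195476e-01, -3.11653672e-01, -7.39696726e-04],
       [-2.19245112e-01, -6.66762025e-01, -7.12292063e-01],
       [ 2.21495235e-01,  6.76978870e-01, -7.01882804e-01]]), 't': array([-0.47660022,  0.13649897,  1.16831306])}
{'time': 0.1, 'qpos': array([ 1.02099267e+00,  3.42643841e-01,  1.52491410e+00,  2.68318201e-05,
        1.27537622e+00, -1.45989809e-01]), 'qvel': array([-0.00067013,  0.00015919, -0.00286099,  0.0009768 , -0.0013315 ,
        0.000144  ]), 'joint_efforts': array([ 1.79900504e-03, -4.32005239e+01, -2.44696033e+01,  7.20361085e-02,
        5.25791163e-02, -5.23293409e-05]), 'tool_pos': array([0.20606881, 0.48248509, 0.22612181]), 'tool_rot': array([-3.14026915e+00, -2.20537269e-04,  2.73777083e+00]), 'contact_force': array([ 0.163106  , -0.62419078, -1.18492872]), 'torque': array([-0.03386279,  0.04145526,  0.02432229]), 'grip_force': 0.0, 'opening': 0.091790261320798}
```

View pics/top0.png

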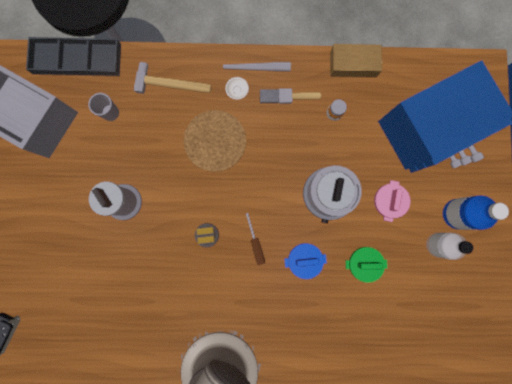

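View pics/side0.png

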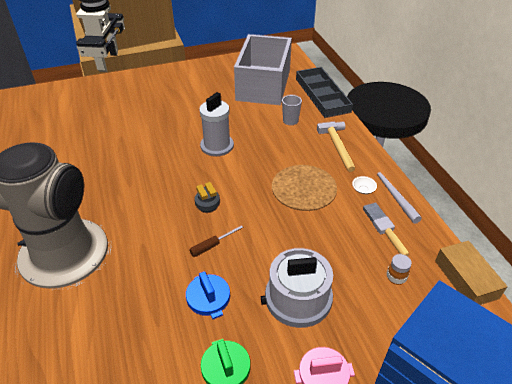

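The top view shows the polisher near (333,192) with its black bar at (338,189), the cork pad at (215,140) and the canister at (110,202). In the side view they are at (300,285), (305,187) and (215,130). The blue, green and pink covers are look-alikes. The arm is out of the way, at the left.

```bash
cat > h.py <<'E'
from cell import robot
import cv2,numpy as np
def ray(n,uv,z):
    m=robot.camera_model(n);R=np.array(m['R']);t=np.array(m['t'])
    d=R.T@[(uv[0]-m['cx'])/m['fx'],(uv[1]-m['cy'])/m['fy'],1];c=-R.T@t
    return (c+d*(z-c[2])/d[2])
def proj(n,X):
    m=robot.camera_model(n);p=np.array(m['R'])@X+m['t'];return np.array([m['fx']*p[0]/p[2]+m['cx'],m['fy']*p[1]/p[2]+m['cy']])
def dark(im,box,th=60):
    x0,y0,x1,y1=box;m=(im[y0:y1,x0:x1].max(2)<th).astype(np.uint8)
    n,l,s,c=cv2.connectedComponentsWithStats(m);out=[]
    for i in range(1,n):
        if s[i,4]>8:
            ys,xs=np.nonzero(l==i);r=cv2.minAreaRect(np.c_[xs+x0,ys+y0].astype(np.float32))
            out.append((c[i]+[x0,y0],s[i,4],cv2.boxPoints(r)))
    return out
E
python3 - <<'E'
from h import *
np.set_printoptions(precision=4,suppress=True)
T=cv2.imread('pics/top0.png');S=cv2.imread('pics/side0.png')
for n,I,b in(("top",T,(300,160,370,230)),("side",S,(255,240,340,330))):
    for c,a,q in dark(I,b):
        print(n,c,a,q.round(1).tolist(),ray(n,c,.124)); print([ray(n,p,.138)[:2].round(4).tolist() for p in q])
h=cv2.cvtColor(T,cv2.COLOR_BGR2HSV)
print(h[140,215],h[140,160])
# cork: less saturated than wood
m=((h[...,1]<h[140,215,1]+35)&(h[...,1]>60)).astype(np.uint8)*255;mm=np.zeros_like(m);mm[100:180,175:255]=m[100:180,175:255]
mm=cv2.morphologyEx(mm,cv2.MORPH_OPEN,np.ones((5,5)))
c=max(cv2.findContours(mm,0,1)[0],key=cv2.contourArea);e=cv2.minEnclosingCircle(c);print('pad',e,cv2.contourArea(c),ray("top",e[0],.006))
a=cv2.resize(T[150:235,290:375],None,fx=6,fy=6,interpolation=2);b=cv2.resize(S[240:330,255:345],None,fx=3,fy=3,interpolation=2)
cv2.imwrite('pics/c1.png',np.hstack([a,np.vstack([b,np.zeros((510-270,270,3),np.uint8)])]))
E
```

```text
top [337.6093 189.5033] 151 [[332.1000061035156, 199.60000610351562], [336.3999938964844, 177.89999389648438], [343.20001220703125, 179.1999969482422], [338.79998779296875, 201.0]] [ 0.5011 -0.3046  0.124 ]
[[0.4735, -0.2872], [0.5294, -0.2985], [0.5263, -0.3157], [0.4703, -0.3043]]
side [301.4239 265.9063] 427 [[285.8999938964844, 259.79998779296875], [314.8999938964844, 256.79998779296875], [316.5, 272.1000061035156], [287.5, 275.20001220703125]] [ 0.501  -0.3095  0.124 ]
[[0.4716, -0.2946], [0.5315, -0.306], [0.5191, -0.3429], [0.461, -0.3317]]
side [263.1463 299.8537] 41 [[261.0, 296.0], [266.0, 296.0], [266.0, 304.0], [261.0, 304.0]] [ 0.3989 -0.3625  0.124 ]
[[0.3947, -0.3616], [0.4039, -0.3646], [0.398, -0.3815], [0.389, -0.3785]]
[ 15 121 143] [ 14 156 139]
pad ((213.7998809814453, 138.64202880859375), 34.20503234863281) 3184.5 [0.6574 0.0317 0.006 ]
```

View pics/c1.png

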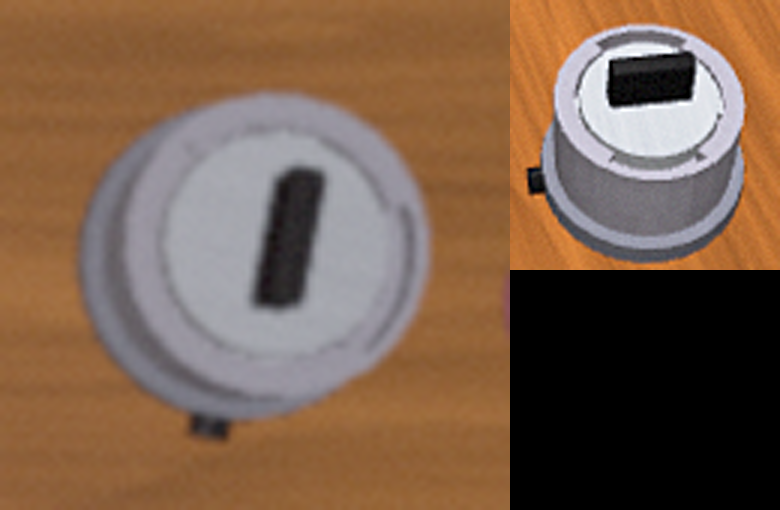

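The crop shows the bar lying nearly along world x, with collar notches to its sides. The polisher's foot tab is at the lower left. The pad's enclosing circle came out too big, so I'll refit the pad and check the collar centre, then plan the first moves.

```bash
cat >> h.py <<'E'
def go(x,y,z,yawdeg,s=None):
    s=s or robot.observe();p=s['tool_pos'];ps=s['tool_rot'][2];c,k=np.cos(ps),np.sin(ps);d=np.array([x,y,z])-p
    dy=(np.radians(yawdeg)-ps)
    print('pos',p.round(4),'yaw',round(np.degrees(ps),1),'-> d',np.round([c*d[0]+k*d[1],k*d[0]-c*d[1],-d[2]],4),'az',round(-dy,3),'t',s['time'])
E
python3 - <<'E'
from h import *
np.set_printoptions(precision=4,suppress=True)
print('collar',ray("top",(336.2,191),.096))
for n,c,r in(("top",(215,140),44),("side",(305,187),44)):
    I=cv2.imread(f'pics/{n}0.png');L=cv2.cvtColor(cv2.GaussianBlur(I,(5,5),0),cv2.COLOR_BGR2HSV)
    m=np.zeros(I.shape[:2],np.uint8);x,y=c;sub=L[y-r:y+r,x-r:x+r,1]
    th,b=cv2.threshold(np.ascontiguousarray(sub),0,255,cv2.THRESH_BINARY_INV+cv2.THRESH_OTSU)
    b=cv2.morphologyEx(b,cv2.MORPH_CLOSE,np.ones((5,5)));b=cv2.morphologyEx(b,cv2.MORPH_OPEN,np.ones((15,15)))
    k=max(cv2.findContours(b,0,1)[0],key=cv2.contourArea)+np.array([x-r,y-r])
    P=np.array([ray(n,p[0],.006)[:2] for p in k]);(cx,cy),R=cv2.minEnclosingCircle((P*1000).astype(np.float32))
    A=np.c_[2*P,np.ones(len(P))];s=np.linalg.lstsq(A,(P**2).sum(1),rcond=None)[0];print(n,th,s[:2],np.sqrt(s[2]+s[0]**2+s[1]**2),cx,cy,R)
print(ray("top",(215,140.5),.006),ray("side",(304.5,187),.006),'canister',ray("top",(103,197),.18))
go(.40,.10,.26,70);go(.5,-.305,.2,-11)
E
```

```text
collar [ 0.4999 -0.3074  0.096 ]
top 139.0 [0.653  0.0295] 0.08968468410123057 653.3150024414062 29.717994689941406 92.50106048583984
side 165.0 [0.6528 0.0261] 0.08938943097208946 653.098876953125 26.42963409423828 92.28458404541016
[0.6519 0.028  0.006 ] [0.6538 0.0222 0.006 ] canister [0.467  0.2777 0.18  ]
pos [0.2061 0.4825 0.2261] yaw 156.9 -> d [-0.3286 -0.2755 -0.0339] az 1.516 t 0.1
pos [0.2061 0.4825 0.2261] yaw 156.9 -> d [-0.5797 -0.6086  0.0261] az 2.93 t 0.1
```

{"op": "arm_command", "data": {"moves": [[[-0.03,-0.025,-0.03],[0,0,0.14],0.07],[[-0.068,-0.057,-0.034],[0,0,0.28],0.07],[[-0.106,-0.089,-0.034],[0,0,0.42],0.07],[[-0.144,-0.121,-0.034],[0,0,0.56],0.07],[[-0.182,-0.152,-0.034],[0,0,0.7],0.07]]}}

```text
time: 0.6
tool_pos: [0.3141, 0.2697, 0.2606]
tool_rot: [-3.142, 0.0, 2.033]
contact_force: [0.1, 0.4, -0.7]
opening: 0.0706
grip_force: 0.0
```

```bash
python3 -c "
from h import *
go(.4,.1,.26,76);go(.43,-.08,.24,35)"
```

```text
pos [0.3141 0.2697 0.2606] yaw 116.5 -> d [-0.1902  0.0013  0.0006] az 0.706 t 0.6
pos [0.3141 0.2697 0.2606] yaw 116.5 -> d [-0.3647 -0.0521  0.0206] az 1.422 t 0.6
```

{"op": "arm_command", "data": {"moves": [[[-0.04,0,0],[0,0,0.14],0.07],[[-0.08,0,0],[0,0,0.28],0.07],[[-0.12,0,0],[0,0,0.42],0.07],[[-0.16,0,0],[0,0,0.56],0.07],[[-0.2,-0.005,0],[0,0,0.7],0.07]]}}

```text
time: 1.1
tool_pos: [0.4, 0.0891, 0.2605]
tool_rot: [-3.142, -0.0, 1.332]
contact_force: [1.5, -0.1, 0.4]
opening: 0.0698
grip_force: 0.0
```

```bash
python3 -c "
from h import *
go(.45,-.1,.24,35)"
```

```text
pos [0.4    0.0891 0.2605] yaw 76.3 -> d [-0.1719  0.0933  0.0205] az 0.721 t 1.1
```

{"op": "arm_command", "data": {"moves": [[[-0.035,0.019,0.004],[0,0,0.14],0.07],[[-0.07,0.038,0.008],[0,0,0.28],0.07],[[-0.105,0.056,0.012],[0,0,0.42],0.07],[[-0.14,0.075,0.016],[0,0,0.56],0.07],[[-0.172,0.093,0.02],[0,0,0.7],0.07]]}}

```text
time: 1.6
tool_pos: [0.4502, -0.0999, 0.2403]
tool_rot: [-3.141, 0.0, 0.631]
contact_force: [-0.3, 1.0, -0.2]
opening: 0.0695
grip_force: 0.0
```

```bash
python3 -c "
from h import *
go(.5,-.306,.2,-11)"
```

```text
pos [ 0.4502 -0.0999  0.2403] yaw 36.2 -> d [-0.0814  0.1957  0.0403] az 0.823 t 1.6
```

{"op": "arm_command", "data": {"moves": [[[-0.017,0.04,0.008],[0,0,0.14],0.07],[[-0.034,0.08,0.016],[0,0,0.28],0.07],[[-0.051,0.12,0.024],[0,0,0.42],0.07],[[-0.068,0.16,0.032],[0,0,0.56],0.07],[[-0.081,0.196,0.04],[0,0,0.7],0.07]]}}

```text
time: 2.1
tool_pos: [0.5017, -0.306, 0.1998]
tool_rot: [-3.141, 0.001, -0.069]
contact_force: [-0.8, 1.5, 0.5]
opening: 0.0698
grip_force: 0.0
```

{"op": "arm_command", "data": {"moves": [[[0,0,0],[0,0,0.12],0.06],[[0,0,0],[0,0,0.12],0.06],[[0,0,0],[0,0,0.12],0.06],[[0,0,0],[0,0,0.12],0.06],[[0,0,0],[0,0,0.12],0.06]]}}

```text
time: 2.6
tool_pos: [0.502, -0.3031, 0.2012]
tool_rot: [3.141, -0.001, -0.18]
contact_force: [0.3, 0.0, 0.2]
opening: 0.0601
grip_force: 0.0
```

```bash
python3 - <<'E'
from h import *
go(.5,-.306,.108,-11)
S=robot.read_camera("side")[:,:,::-1]; T=robot.read_camera("top")[:,:,::-1]
b=cv2.resize(S[180:330,225:375],None,fx=4,fy=4,interpolation=2)
cv2.imwrite('pics/c2.png',b);cv2.imwrite('pics/t2.png',T)
E
```

```text
pos [ 0.502  -0.3031  0.2012] yaw -10.3 -> d [-0.0015  0.0032  0.0932] az 0.012 t 2.6
```

View pics/c2.png

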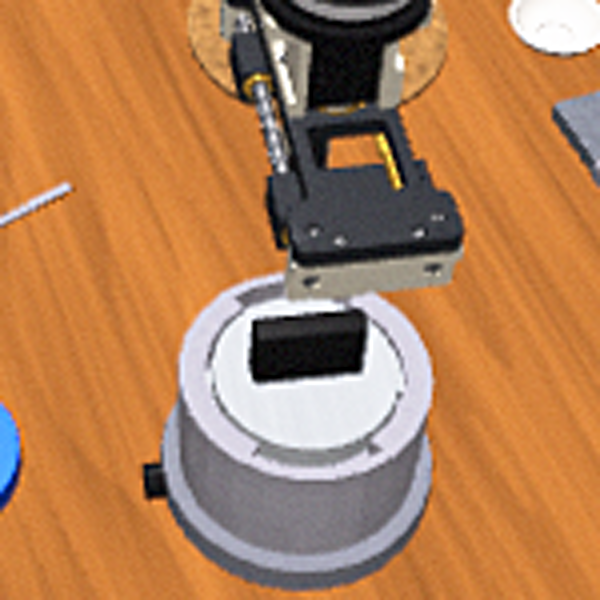

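The side crop shows the open gripper right above the bar and roughly parallel to it. The bar is at (307,345) and the gripper is clear of the collar. I'll go down.

{"op": "arm_command", "data": {"moves": [[[-0.002,0.003,0.02],[0,0,0.012],0.06],[[-0.002,0.003,0.04],[0,0,0.012],0.06],[[-0.002,0.003,0.06],[0,0,0.012],0.06],[[-0.002,0.003,0.08],[0,0,0.012],0.06],[[-0.002,0.003,0.092],[0,0,0.012],0.06]]}}

```text
time: 3.2
tool_pos: [0.4989, -0.3058, 0.1074]
tool_rot: [-3.141, 0.001, -0.193]
contact_force: [-1.5, 0.5, -0.5]
opening: 0.06
grip_force: 0.0
```

{"op": "arm_command", "data": {"moves": [[[0,0,0],[0,0,0],0.05],[[0,0,0],[0,0,0],0.04],[[0,0,0],[0,0,0],0.03],[[0,0,0],[0,0,0],0.022],[[0,0,0],[0,0,0],0.022]], "squeeze": 10}}

```text
time: 3.7
tool_pos: [0.4996, -0.3067, 0.1094]
tool_rot: [3.141, -0.001, -0.194]
contact_force: [0.2, 1.0, 0.4]
opening: 0.0252
grip_force: 0.0
```

{"op": "arm_command", "data": {"moves": [[[0,0,0],[0,0,0],0.02],[[0,0,0],[0,0,0],0.018],[[0,0,0],[0,0,0],0.016],[[0,0,0],[0,0,0],0.012],[[0,0,0],[0,0,0],0.012]], "squeeze": 10}}

```text
time: 4.2
tool_pos: [0.4995, -0.3057, 0.1089]
tool_rot: [-3.141, 0.0, -0.194]
contact_force: [0.4, 4.9, 4.1]
opening: 0.016
grip_force: 10.0
```

```bash
python3 - <<'E'
from h import *
s=robot.observe();print(s['torque'],s['contact_force'],s['grip_force'],s['opening'])
go(.5,-.306,.108,74)
E
```

```text
[0.84703721 0.0510967  0.12295324] [0.43064718 4.93766848 4.10312002] 10.005064979195595 0.01595309340588275
pos [ 0.4995 -0.3057  0.1089] yaw -11.1 -> d [0.0006 0.0002 0.0009] az -1.485 t 4.2
```

{"op": "arm_command", "data": {"moves": [[[0,-0.001,0],[0,0,0],0.01],[[0,-0.001,0],[0,0,-0.07],0.01],[[0,-0.001,0],[0,0,-0.16],0.01],[[0,-0.001,0],[0,0,-0.25],0.01],[[0,-0.001,0],[0,0,-0.34],0.01]], "squeeze": 25}}

```text
time: 4.7
tool_pos: [0.4999, -0.306, 0.1089]
tool_rot: [3.141, -0.001, 0.149]
contact_force: [0.6, 1.3, 2.5]
opening: 0.0158
grip_force: 25.0
```

{"op": "arm_command", "data": {"moves": [[[0,0,0],[0,0,-0.08],0.01],[[0,0,0],[0,0,-0.16],0.01],[[0,0,0],[0,0,-0.24],0.01],[[0,0,0],[0,0,-0.32],0.01],[[0,0,0],[0,0,-0.4],0.01]]}}

```text
time: 5.2
tool_pos: [0.4998, -0.3059, 0.1089]
tool_rot: [3.14, -0.0, 0.548]
contact_force: [0.4, 0.7, 3.6]
opening: 0.0159
grip_force: 25.0
```

```bash
python3 - <<'E'
from h import *
s=robot.observe();print(s['torque'],s['contact_force'],s['grip_force'],s['opening'])
go(.5,-.305,.108,74)
E
```

```text
[ 0.33518881  0.12010815 -0.16009434] [0.36385742 0.72027081 3.64127933] 25.004418790340424 0.01587426751068088
pos [ 0.4998 -0.3059  0.1089] yaw 31.4 -> d [ 0.0006 -0.0007  0.0009] az -0.743 t 5.2
```

Turning freely.

{"op": "arm_command", "data": {"moves": [[[0,0,0],[0,0,-0.08],0.01],[[0,0,0],[0,0,-0.16],0.01],[[0,0,0],[0,0,-0.24],0.01],[[0,0,0],[0,0,-0.32],0.01],[[0,0,0],[0,0,-0.4],0.01]]}}

```text
time: 5.7
tool_pos: [0.4998, -0.306, 0.1089]
tool_rot: [3.141, 0.0, 0.948]
contact_force: [0.6, 0.9, 2.0]
opening: 0.0158
grip_force: 25.0
```

{"op": "arm_command", "data": {"moves": [[[0,0,0],[0,0,-0.08],0.01],[[0,0,0],[0,0,-0.16],0.01],[[0,0,0],[0,0,-0.24],0.01],[[0,0,0],[0,0,-0.32],0.01],[[0,0,0],[0,0,-0.34],0.01]]}}

```text
time: 6.2
tool_pos: [0.4999, -0.306, 0.1089]
tool_rot: [3.14, 0.001, 1.287]
contact_force: [1.6, 0.8, 3.1]
opening: 0.0158
grip_force: 25.0
```

```bash
python3 - <<'E'
from h import *
s=robot.observe();print(s['torque'],s['contact_force'],s['grip_force'],s['opening'])
go(.5,-.305,.108,74)
T=robot.read_camera("top")[:,:,::-1];S=robot.read_camera("side")[:,:,::-1]
cv2.imwrite('pics/c3.png',cv2.resize(S[180:330,225:375],None,fx=4,fy=4,interpolation=2))
E
```

```text
[ 0.15062066 -0.06204951 -0.19750258] [1.55699589 0.82867301 3.08143475] 25.01587986946106 0.01575056565795097
pos [ 0.4999 -0.306   0.1089] yaw 73.7 -> d [ 0.001  -0.0002  0.0009] az -0.005 t 6.2
```

View pics/c3.png

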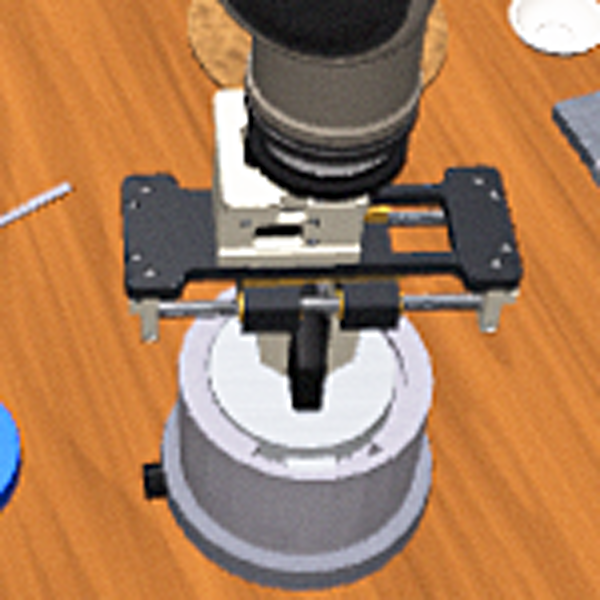

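The bar has turned with the gripper. A lug is visible at (312,462), centred in its collar notch, which spans about 255–375. I'll lift straight up.

{"op": "arm_command", "data": {"moves": [[[0,0,-0.003],[0,0,0],0.01],[[0,0,-0.007],[0,0,0],0.01],[[0,0,-0.011],[0,0,0],0.01],[[0,0,-0.015],[0,0,0],0.01],[[0,0,-0.02],[0,0,0],0.01]]}}

```text
time: 6.8
tool_pos: [0.4991, -0.305, 0.1288]
tool_rot: [-3.14, -0.001, 1.286]
contact_force: [0.3, 0.1, -2.4]
opening: 0.0158
grip_force: 25.0
```

{"op": "arm_command", "data": {"moves": [[[0,0,-0.01],[0,0,0],0.01],[[0,0,-0.025],[0,0,0],0.01],[[0,0,-0.04],[0,0,0],0.01],[[0,0,-0.055],[0,0,0],0.01],[[0,0,-0.055],[0,0,0],0.01]], "squeeze": 35}}

```text
time: 7.3
tool_pos: [0.5003, -0.3057, 0.1865]
tool_rot: [3.138, 0.001, 1.286]
contact_force: [0.4, -0.1, -2.0]
opening: 0.0159
grip_force: 35.0
```

```bash
python3 - <<'E'
from h import *
s=robot.observe();print(s['torque'],s['contact_force'],s['grip_force'],s['opening'])
go(.653,.0275,.15,74)
E
```

```text
[-0.08504786  0.08580245 -0.02859357] [ 0.40429379 -0.09642516 -2.00627453] 34.98605668544769 0.01587598348908411
pos [ 0.5003 -0.3057  0.1865] yaw 73.7 -> d [0.3627 0.0529 0.0365] az -0.006 t 7.3
```

{"op": "arm_command", "data": {"moves": [[[0.02,0.003,0],[0,0,0],0.01],[[0.055,0.008,0],[0,0,0],0.01],[[0.09,0.013,0],[0,0,0],0.01],[[0.13,0.019,0],[0,0,0],0.01],[[0.17,0.025,0],[0,0,0],0.01]]}}

```text
time: 7.8
tool_pos: [0.5712, -0.1477, 0.1832]
tool_rot: [-3.14, -0.0, 1.285]
contact_force: [1.2, -0.1, -2.9]
opening: 0.0159
grip_force: 35.0
```

{"op": "arm_command", "data": {"moves": [[[0.04,0.006,0],[0,0,0],0.01],[[0.08,0.012,0],[0,0,0],0.01],[[0.12,0.018,0],[0,0,0],0.01],[[0.155,0.023,0],[0,0,0],0.01],[[0.18,0.026,0],[0,0,0],0.01]]}}

```text
time: 8.3
tool_pos: [0.6469, 0.0189, 0.1829]
tool_rot: [-3.14, -0.0, 1.288]
contact_force: [-0.8, -0.1, -2.5]
opening: 0.0156
grip_force: 35.0
```

{"op": "arm_command", "data": {"moves": [[[0.013,0.002,0.01],[0,0,0],0.01],[[0.013,0.002,0.03],[0,0,0],0.01],[[0.013,0.002,0.05],[0,0,0],0.01],[[0.013,0.002,0.07],[0,0,0],0.01],[[0.013,0.002,0.08],[0,0,0],0.01]]}}

```text
time: 8.8
tool_pos: [0.6506, 0.0274, 0.1005]
tool_rot: [-3.137, 0.001, 1.285]
contact_force: [-0.5, -0.4, -2.1]
opening: 0.0162
grip_force: 35.0
```

```bash
python3 - <<'E'
from h import *
s=robot.observe();print(s['torque'],s['contact_force'],s['grip_force'],s['opening'])
go(.653,.0275,.035,74)
S=robot.read_camera("side")[:,:,::-1]
cv2.imwrite('pics/c4.png',cv2.resize(S[100:250,230:380],None,fx=4,fy=4,interpolation=2))
E
```

```text
[-0.07386853  0.07436559 -0.03896472] [-0.54112214 -0.39647774 -2.10173835] 34.986101388931274 0.0162268583558638
pos [0.6506 0.0274 0.1005] yaw 73.6 -> d [0.0007 0.0023 0.0655] az -0.006 t 8.8
```

View pics/c4.png

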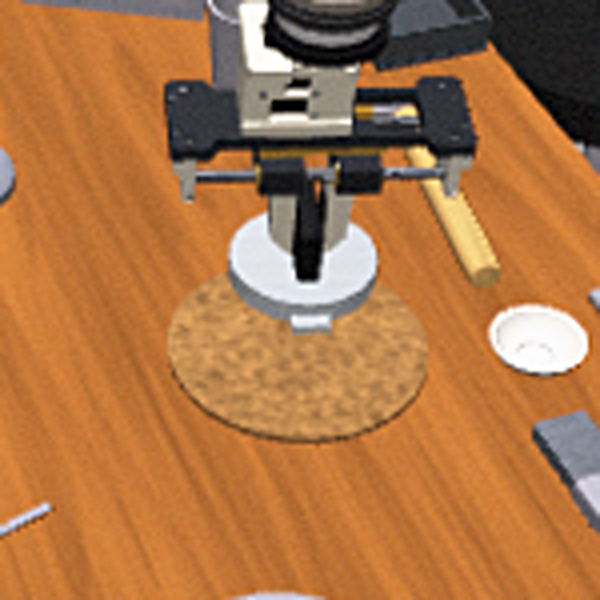

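The side crop shows the cover held level above the pad, with the lug at (310,322) and a clear drop to the cork. I'll lower it, slowly at the end.

{"op": "arm_command", "data": {"moves": [[[0,0.002,0.015],[0,0,0],0.01],[[0,0.002,0.03],[0,0,0],0.01],[[0,0.002,0.042],[0,0,0],0.01],[[0,0.002,0.052],[0,0,0],0.01],[[0,0.002,0.056],[0,0,0],0.01]]}}

```text
time: 9.35
tool_pos: [0.654, 0.0274, 0.0465]
tool_rot: [-3.14, 0.0, 1.286]
contact_force: [0.3, 0.3, -3.7]
opening: 0.0161
grip_force: 35.0
```

{"op": "arm_command", "data": {"moves": [[[0,0,0.001],[0,0,0],0.01],[[0,0,0.002],[0,0,0],0.01],[[0,0,0.003],[0,0,0],0.01],[[0,0,0.004],[0,0,0],0.01],[[0,0,0.005],[0,0,0],0.01]]}}

```text
time: 9.85
tool_pos: [0.6546, 0.0275, 0.043]
tool_rot: [3.141, -0.0, 1.286]
contact_force: [0.0, -0.2, -3.0]
opening: 0.0158
grip_force: 35.0
```

{"op": "arm_command", "data": {"moves": [[[0,0,0.001],[0,0,0],0.01],[[0,0,0.002],[0,0,0],0.01],[[0,0,0.003],[0,0,0],0.01],[[0,0,0.003],[0,0,0],0.01],[[0,0,0.003],[0,0,0],0.01]]}}

```text
time: 10.35
tool_pos: [0.6544, 0.0275, 0.0397]
tool_rot: [-3.142, -0.0, 1.286]
contact_force: [0.1, 0.4, -2.1]
opening: 0.0162
grip_force: 35.0
```

{"op": "arm_command", "data": {"moves": [[[0,0,0.001],[0,0,0],0.01],[[0,0,0.002],[0,0,0],0.01],[[0,0,0.003],[0,0,0],0.01],[[0,0,0.0035],[0,0,0],0.01],[[0,0,0.004],[0,0,0],0.01]]}}

```text
time: 10.85
tool_pos: [0.6544, 0.0275, 0.0356]
tool_rot: [-3.141, -0.0, 1.286]
contact_force: [0.5, 0.4, -2.3]
opening: 0.0159
grip_force: 35.0
```

{"op": "arm_command", "data": {"moves": [[[0,0,0.0003],[0,0,0],0.01],[[0,0,0.0006],[0,0,0],0.01],[[0,0,0.001],[0,0,0],0.01],[[0,0,0.001],[0,0,0],0.01],[[0,0,0.001],[0,0,0],0.01]]}}

```text
time: 11.35
tool_pos: [0.6545, 0.0275, 0.0349]
tool_rot: [3.141, -0.0, 1.286]
contact_force: [-0.7, -0.6, -0.4]
opening: 0.0159
grip_force: 35.0
```

Contact is starting, since the weight is coming off the wrist.

{"op": "arm_command", "data": {"moves": [[[0,0,0.0003],[0,0,0],0.01],[[0,0,0.0005],[0,0,0],0.01],[[0,0,0.0005],[0,0,0],0.01],[[0,0,0.0005],[0,0,0],0.01],[[0,0,0.0005],[0,0,0],0.01]]}}

```text
time: 11.85
tool_pos: [0.6545, 0.0275, 0.0349]
tool_rot: [3.141, -0.0, 1.286]
contact_force: [-2.1, -0.2, 5.2]
opening: 0.0159
grip_force: 35.0
```

{"op": "arm_command", "data": {"moves": [[[0,0,0],[0,0,0],0.016],[[0,0,0],[0,0,0],0.02],[[0,0,0],[0,0,0],0.03],[[0,0,0],[0,0,0],0.04],[[0,0,0],[0,0,0],0.05]], "squeeze": 5}}

```text
time: 12.35
tool_pos: [0.6545, 0.0275, 0.034]
tool_rot: [3.142, -0.0, 1.286]
contact_force: [-0.1, 0.3, -0.5]
opening: 0.0395
grip_force: 0.0
```

{"op": "arm_command", "data": {"moves": [[[0,0,0],[0,0,0],0.05],[[0,0,-0.01],[0,0,0],0.05],[[0,0,-0.03],[0,0,0],0.05],[[0,0,-0.06],[0,0,0],0.05],[[0,0,-0.1],[0,0,0],0.05]]}}

```text
time: 12.85
tool_pos: [0.6534, 0.0275, 0.1343]
tool_rot: [-3.139, 0.001, 1.286]
contact_force: [1.0, 0.1, -0.5]
opening: 0.05
grip_force: 0.0
```

{"op": "arm_command", "data": {"moves": [[[-0.03,0,-0.03],[0,0,0],0.05],[[-0.07,0,-0.06],[0,0,0],0.05],[[-0.12,0,-0.08],[0,0,0],0.05],[[-0.16,0,-0.08],[0,0,0],0.05],[[-0.19,0,-0.08],[0,0,0],0.05]]}}

```text
time: 13.35
tool_pos: [0.6004, -0.1577, 0.2164]
tool_rot: [3.138, 0.001, 1.284]
contact_force: [0.4, 0.1, -0.9]
opening: 0.0498
grip_force: 0.0
```

```bash
python3 - <<'E'
from h import *
T=robot.read_camera("top")[:,:,::-1];S=robot.read_camera("side")[:,:,::-1]
cv2.imwrite('pics/c5.png',np.hstack([cv2.resize(S[100:330,200:390],None,fx=2,fy=2),cv2.resize(T[70:300,170:370],None,fx=2,fy=2)]))
for n,I,b in(("top",T,(185,110,245,170)),("side",S,(270,140,340,210))):
    for c,a,q in dark(I,b): print(n,c,a,ray(n,c,.05),np.linalg.norm(ray(n,c,.05)[:2]-[.653,.0275]))
E
```

```text
top [214.19354839 138.29032258] 31 [0.64788107 0.02596445 0.05      ] 0.0053442795662984955
side [337.7 142.9] 10 [0.79819695 0.12480848 0.05      ] 0.17478871288980008
side [310.88636364 149.62272727] 220 [0.71083988 0.12051563 0.05      ] 0.10953245565790044
side [306.42268041 160.80412371] 97 [0.67929254 0.0782325  0.05      ] 0.05714091197528502
side [333.37735849 167.9245283 ] 53 [0.7387157  0.02655368 0.05      ] 0.08572092556730457
side [304.80851064 181.65957447] 47 [ 0.64180687 -0.00069119  0.05      ] 0.030331983080271376
```

View pics/c5.png

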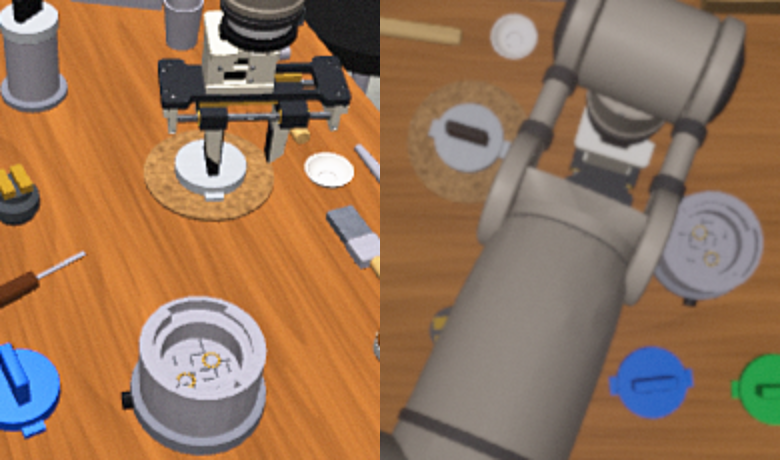

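The cover sits handle up and central on the cork, at (468,135) in the right-hand crop. The polisher is open with its pins showing, and the gripper is clear in the air.

```bash
python3 -c "
from cell import robot
print(robot.hand_in())"
```

```text
the job is handed in; nothing more can be done
None
```

The job is handed in: I turned the polisher's cover about 85° anticlockwise, lifted it straight off and set it down handle up, central on the cork pad, at about 13 s; the canister and look-alikes were not touched.

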